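# Make up the culture kit and the smear kit

### The arm

A 7-joint arm with a two-finger parallel gripper is mounted at the origin on the work surface. World frame = base frame: x ahead of the robot, y to its left, z up, the work surface at z = 0. Lengths are in m, angles in rad, forces in N, time in s.
With the tool pointing down it reaches from about 0.425 to 0.925 m from the base axis. Payload 6.8 kg.
Tool frame: the origin (TCP) lies midway between the tips of the shut fingers; the grasp point (between the pads) lies 19 mm behind it; x points along the fingers, y is the direction in which the jaws open and shut, and the axes are right-handed (so a half turn about x gives the same grasp; the last joint's range is limited). The gripper opens to 85 mm and grips with 20 to 120 N. Pads are 22 mm wide; open, the fingers measure 114 mm over their backs; the gripper's body (76 mm by 85 mm) begins 54 mm behind the grasp point. The pads swing forward as they close: fully open they stand 13 mm farther back than shut.
Start: joints at [-1.312, 0.477, 0.022, 1.555, -0.011, 1.109, -0.083], TCP at [0.242, 0.63, 0.231] pointing down, gripper open.
Joint ranges: [-2.96, 2.96], [-0.34, 2.1], [-1.41, 1.46], [0.24, 2.44], [-1.37, 4.51], [0.17, 1.92], [-2.96, 2.96]. Speed limits (rad/s): [2.39, 2.39, 3.14, 3.14, 3.14, 3.14, 3.14].

### API

Orientations are given as a rotation vector (axis times angle).
In Python, from bench import r gives the robot as it stands.
- The arm moves only by the tool carry_out, never from a script. Its argument "targets" is one flat list of numbers, 7 for each row, row after row: the finger opening in m, from 0 to 0.0854, then the shift along the tool's x, y, z in m, then the turn, a rotation vector about the tool's x, y, z in units of 5 degrees (1.0 is 5 degrees). A call has 1 to 12 rows; each row is the pose to reach, as a shift and turn from the pose measured when the call began, along the tool's axes at that moment; what a row does not reach only later rows make up. A row lasts 1/8 s, in which the tool goes at most 62.5 mm and 10.7 degrees, less where a joint would pass 70% of its speed; a pose out of reach is approached as far as the arm can. A call with a gripper value outside its range is refused whole. The fingers move at their own pace and stop on an object; "squeeze" is the grip in N (left out, the last holds). Time passes only in rows, so rows that repeat a pose let the fingers close. It gives the time, the measured TCP pose, the force and the opening at its end, in the units of the state.
- r.get_obs(): the state, without advancing time (a new reading comes with each control period).
- r.grab_frame(name): name is "side" or "top" or "wrist"; returns the picture (400x640x3 uint8, blue, green, red); there is no depth.
- r.camera_info(name): a dict with "fx", "fy", "cx", "cy" (pixels), "xyz" and "orientation" of the camera in the world. Camera axes: x right, y up, looking along -z (the intrinsics and any distortion apply to the point x, -y, -z); pixel columns grow to the right and rows downward; lengths in m; the calibration is good to about 2 mm. A picture is of the moment at which its call begins: read the wrist's pose just before it. camera_info takes no time and is no camera call; for the wrist camera it gives the pose at the moment of the call.
- r.hand_in(): hands the job in, once; it reports no verdict.
The state is a dict: "clock": time; "joints": joint angles; "qvel": joint speeds; "tau": joint torques, N m; "tcp_pos": TCP position; "orientation": TCP orientation; "contact_force": force on the tool from outside, world axes, zero at the start; "moment": the same for the moment, N m; "grip_width": finger opening in m.
Only numpy, scipy, OpenCV 4.12 (cv2) and the standard library are available. Lean on these libraries where they do the work, as an engineer would, in place of code of your own. Each camera call takes 0.05 s, during which the arm holds its last target. There are 200 camera calls.

### The job

Make up two specimen kits from the stock on the counter: in the tray with two recesses put the culture dish and the tall tube, and in the tray with three recesses put the slide mailer, the short tube and the jar, each sitting flat and upright on the floor of the recess shaped for it. Keep the dish, tubes and jar upright all the way, leave the cardboard carton and the pipette basket where they are, and let go of everything at the end.

Things in the scene. Friction and masses are not known exactly. Their poses are not given: they have to be found in the camera images.
- dish_mid (a point): Closed round culture dish of green glass, lying flat: 60 mm diameter, 28 mm tall, about 70 g, loose on the counter. The point is its centre, 14 mm above its underside; z up along its axis.
- tall_tube_mid (a point): The taller of two round tubes that stand upright on flat feet, white with a blue screw cap: 25 mm diameter all the way up, 85 mm tall, about 30 g, loose. The point is its centre, 42.5 mm above its foot; z up along its axis.
- short_tube_mid (a point): The shorter of the two standing tubes, same white body and blue cap: 25 mm diameter, 52 mm tall, about 20 g, loose. The point is its centre, 26 mm above its foot; z up along its axis.
- jar_mid (a point): Squat round specimen jar, white with a blue cap, standing upright: 52 mm diameter, 48 mm tall, about 50 g, loose. The point is its centre, 24 mm above its foot; z up along its axis.
- mailer_mid (a point): Slide mailer: a closed white oblong plastic box with a small grey catch on top near one end, lying flat: 84 mm long (its x axis), 30 mm wide (y), 28 mm tall (z), about 40 g, loose. The point is its centre, 14 mm above its underside. Either end may face either way.
- square_tray: Grey kit tray with two round recesses, fixed: 120 (x) x 156 (y) mm, 14 mm tall. Origin: centre of its underside, on the counter; z up. Recess floors are 4 mm above the underside, 10 mm below the flat top. Big recess, 78 mm diameter, at x 0, y -29 mm: for the dish. Small recess, 44 mm diameter, at x 0, y +46 mm: for the tall tube.
- long_tray: Grey kit tray with three recesses, fixed: 120 (x) x 208 (y) mm, 14 mm tall. Origin: centre of its underside, on the counter; z up. Recess floors are 4 mm above the underside, 10 mm below the flat top. All at x 0: oblong, 100 (x) x 46 (y) mm, at y -71 mm, for the mailer; round, 44 mm diameter, at y -12 mm, for the short tube; round, 70 mm, at y +59 mm, for the jar.
- carton_mid (a point): Bystander: closed low cardboard carton with a white paper panel, 80 x 130 mm, 50 mm tall, loose on the far side of the counter. The point is its centre, 25 mm above its underside.
- basket_mid (a point): Bystander: low open white basket with pipettes, 80 x 200 mm, 55 mm tall, loose on the far side of the counter. The point is its centre, 27.5 mm above its underside.
Mind the look-alikes: they are no part of the job. What is shaped like the part that bears mailer_mid but turquoise is not meant.

How it is judged:
By the outcome, as a careful person would: the job done as asked, in the order asked, and still so for the second after the job is handed in, with the robot touching nothing.
It also fails if it takes over 134 s, if anything falls off the work surface, if the arm or the gripper's body presses on something with over 40 N, if the wrist force passes 120 N, or if a joint passes its speed limit or range.

## Working session

There is one attempt and no reset: what is moved stays moved. The work goes in short steps, Python scripts to look and compute and a tool call to move; the robot and the scene stay as the last step left them, time stands still between calls to the robot, and variables do not carry over. Pictures are saved under pics/ and viewed, about 12 in all and at most 16, crops included, and the job is handed in when it is done.

Besides the shell and the picture viewer there is one more tool, called after "Emit:" as a command line: name --argument value ..., lists and objects as JSON in quotes. carry_out: Moves the arm, as the interface text tells. Its arguments: {"type":"object","properties":{"targets":{"type":"array","items":{"type":"number"}},"squeeze":{"type":"number"}},"required":["targets"]}

```bash
ls; mkdir -p pics; python3 - <<'E'
from bench import r
import cv2
o=r.get_obs();print({k:o[k] for k in('clock','tcp_pos','orientation','grip_width','contact_force')})
for n in('top','side','wrist'):
    print(n,r.camera_info(n)); cv2.imwrite(f'pics/{n}0.png',r.grab_frame(n))
E
```

```text
pics
{'clock': 0.0, 'tcp_pos': array([0.24188779, 0.62955679, 0.23034554]), 'orientation': array([ 0.28636558,  1.5517564 , -0.28916372]), 'grip_width': 0.0855143137263627, 'contact_force': array([ 0.04532769,  0.14611437, -0.31149407])}
top {'fx': 505.0722087643323, 'fy': 505.0722087643323, 'cx': 317.1312251810335, 'cy': 201.90158558159362, 'xyz': array([0.55716555, 0.00453086, 1.29895552]), 'orientation': array([ 0.05129416, -0.04038341, -1.58798827])}
side {'fx': 383.3101352060278, 'fy': 383.3101352060278, 'cx': 319.1739790555086, 'cy': 198.96481239782375, 'xyz': array([0.20681278, 0.53611871, 0.54549095]), 'orientation': array([ 0.4163182 , -1.18511296, -2.24283993])}
wrist {'fx': 283.6079686125703, 'fy': 283.6079686125703, 'cx': 319.8925715283118, 'cy': 197.48161082831174, 'xyz': array([0.18126532, 0.65156741, 0.37342205]), 'orientation': array([-0.23037867, -0.15495279,  1.19722213])}
```

View pics/top0.png

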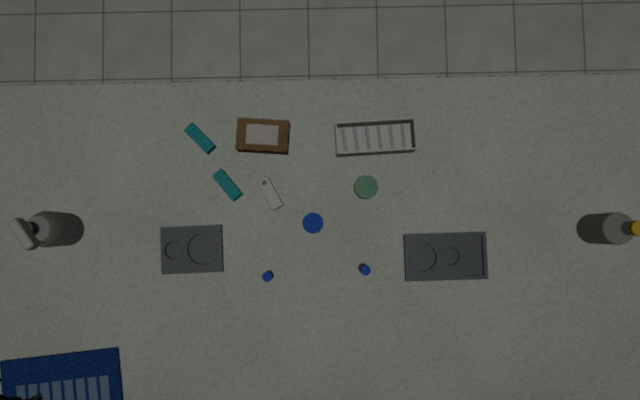

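View pics/side0.png

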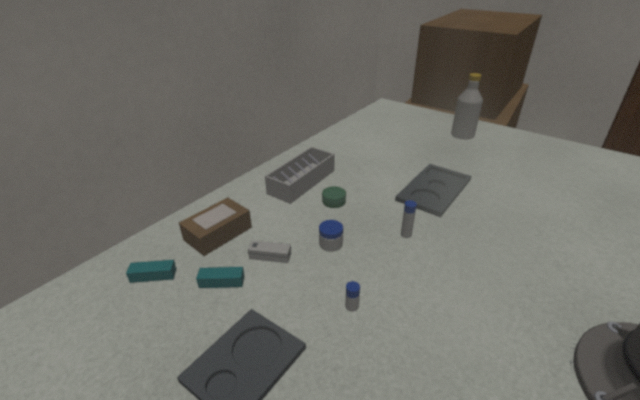

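```bash
cat > h.py <<'E'
import numpy as np, cv2
from bench import r
from scipy.spatial.transform import Rotation as R
def ground(info,u,v,z):
    d=R.from_rotvec(info['orientation']).apply(np.c_[(np.atleast_1d(u)-info['cx'])/info['fx'],-(np.atleast_1d(v)-info['cy'])/info['fy'],-np.ones(np.size(u))])
    return info['xyz']+d*((z-info['xyz'][2])/d[:,2])[:,None]
def proj(info,P):
    p=R.from_rotvec(info['orientation']).inv().apply(np.atleast_2d(P)-info['xyz'])
    return np.c_[info['cx']+info['fx']*p[:,0]/-p[:,2],info['cy']+info['fy']*p[:,1]/p[:,2]]
def blobs(img,mask,info,z,amin=40):
    n,l,s,c=cv2.connectedComponentsWithStats(mask.astype('uint8'))
    for i in range(1,n):
        if s[i,4]<amin: continue
        cs=cv2.findContours((l==i).astype('uint8'),0,1)[0][0]
        rect=cv2.minAreaRect(cs); b=cv2.boxPoints(rect); w=ground(info,b[:,0],b[:,1],z)
        e=[w[1]-w[0],w[2]-w[1]]; e=sorted(e,key=np.linalg.norm)[::-1]
        print('px',c[i].round(1),'area',s[i,4],'xy',ground(info,*c[i],z)[0,:2].round(4),'len',[round(np.linalg.norm(k),3) for k in e],'yaw_long',round(np.degrees(np.arctan2(e[0][1],e[0][0]))%180,1),'col',img[l==i].mean(0).round())
def move(xyz,yaw):
    """shift and turn (5 deg units) in the tool frame, tool down, jaw axis at yaw (deg, mod 180)"""
    o=r.get_obs(); T=R.from_rotvec(o['orientation']); best=None
    for y in (yaw,yaw+180):
        a=np.radians(y); Y=np.array([np.cos(a),np.sin(a),0]);X=np.array([0,0,-1.]);G=R.from_matrix(np.c_[X,Y,np.cross(X,Y)])
        t=(T.inv()*G).as_rotvec()
        if best is None or np.linalg.norm(t)<np.linalg.norm(best): best=t
    s=T.inv().apply(np.array(xyz)-o['tcp_pos'])
    print('shift',s.round(4),'turn',(np.degrees(best)/5).round(2),'t',round(o['clock'],2)); return s,best
E
python3 - <<'E'
from h import *
i=r.camera_info('top'); im=cv2.imread('pics/top0.png'); hs=cv2.cvtColor(im,cv2.COLOR_BGR2HSV)
H,S,V=cv2.split(hs); roi=np.zeros_like(H,bool); roi[100:300,140:510]=1
print('blue');blobs(im,roi&(H>105)&(H<135)&(S>120),i,.06)
print('green');blobs(im,roi&(H>50)&(H<84)&(S>60),i,.028)
print('teal');blobs(im,roi&(H>=84)&(H<100)&(S>100),i,.028)
print('white');blobs(im,roi&(V>165)&(S<40),i,.028)
print('tray');blobs(im,roi&(V<85)&(S<60),i,.014,300)
o=r.get_obs();T=R.from_rotvec(o['orientation']).as_matrix();print(T.round(3))
print(np.median(V[roi]))
c=cv2.resize(im[100:300,140:510],None,fx=2.15,fy=2.15,interpolation=cv2.INTER_CUBIC);cv2.imwrite('pics/crop.png',cv2.convertScaleAbs(c,alpha=1.6,beta=0))
E
```

```text
blue
px [312.4 222.7] area 314 xy [0.5787 0.0249] len [np.float64(0.047), np.float64(0.047)] yaw_long 89.0 col [94. 49. 25.]
px [364.7 269.6] area 77 xy [ 0.4623 -0.1006] len [np.float64(0.022), np.float64(0.021)] yaw_long 44.0 col [90. 47. 24.]
px [266.9 276.3] area 74 xy [0.4501 0.1381] len [np.float64(0.022), np.float64(0.022)] yaw_long 89.0 col [91. 48. 25.]
green
px [365.4 186.8] area 406 xy [ 0.6674 -0.1097] len [np.float64(0.056), np.float64(0.056)] yaw_long 178.6 col [67. 83. 60.]
teal
px [199.6 138. ] area 379 xy [0.7996 0.3089] len [np.float64(0.086), np.float64(0.029)] yaw_long 42.8 col [74. 75. 24.]
px [226.9 184.5] area 389 xy [0.6796 0.2401] len [np.float64(0.085), np.float64(0.029)] yaw_long 39.0 col [77. 78. 27.]
white
tray
px [383.7 125.7] area 438 xy [ 0.8252 -0.1616] len [np.float64(0.2), np.float64(0.073)] yaw_long 88.9 col [50. 53. 53.]
px [191.6 249. ] area 2986 xy [0.5181 0.3336] len [np.float64(0.161), np.float64(0.12)] yaw_long 91.5 col [59. 58. 56.]
px [445.1 256. ] area 3989 xy [ 0.4894 -0.3083] len [np.float64(0.212), np.float64(0.121)] yaw_long 90.7 col [57. 57. 54.]
[[-0.     0.359  0.933]
 [-0.001  0.933 -0.359]
 [-1.    -0.001  0.   ]]
103.0
```

View pics/crop.png

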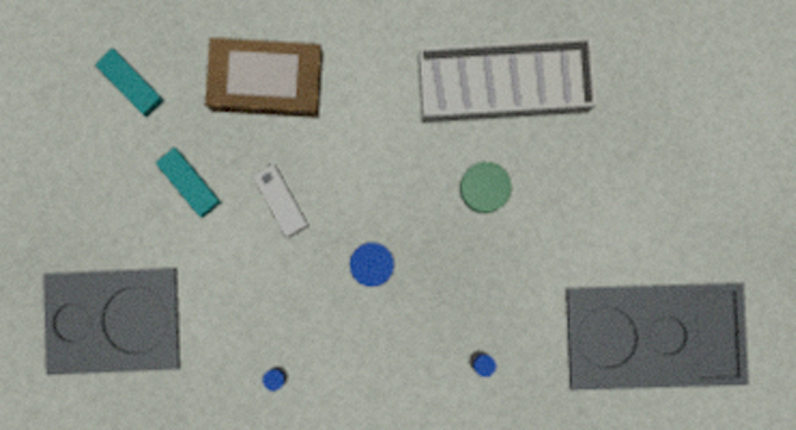

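White mailer at full-frame px ~(271,193); its look-alikes are the turquoise boxes at (200,138) and (227,184). Tall tube (365,269), short tube (267,276), jar (312,223), dish (365,187). The side view confirms which tube is taller. Next I'll compute positions with the right heights and overlay them.

```bash
python3 - <<'E'
from h import *
i=r.camera_info('top'); im=cv2.imread('pics/top0.png'); H,S,V=cv2.split(cv2.cvtColor(im,cv2.COLOR_BGR2HSV))
m=np.zeros_like(H,bool); m[172:215,255:290]=1
g=cv2.GaussianBlur(V,(3,3),0)
m1=m&(g>121); m1=cv2.morphologyEx(m1.astype('uint8'),cv2.MORPH_CLOSE,np.ones((5,5)))>0
blobs(im,m1,i,.028,60)
tt=ground(i,364.9,269.4,.085)[0];st=ground(i,266.9,276.3,.052)[0];jar=ground(i,312.4,222.7,.048)[0];di=ground(i,365.4,186.8,.028)[0]
print('tall',tt,'short',st,'jar',jar,'dish',di)
ov=cv2.resize(im,None,fx=3,fy=3,interpolation=cv2.INTER_CUBIC); ov=cv2.convertScaleAbs(ov,alpha=1.6)
def poly(c,yaw,pts,z,col):
    a=np.radians(yaw);M=np.array([[np.cos(a),-np.sin(a)],[np.sin(a),np.cos(a)]])
    w=np.c_[(M@np.array(pts).T).T+c,np.full(len(pts),z)]
    cv2.polylines(ov,[np.int32(proj(i,w)*3+1)],True,col,1)
circ=lambda x,y,d:[(x+d/2*np.cos(t),y+d/2*np.sin(t)) for t in np.linspace(0,6.28,40)]
rect=lambda x,y,a,b:[(x-a/2,y-b/2),(x+a/2,y-b/2),(x+a/2,y+b/2),(x-a/2,y+b/2)]
for c,yaw,shapes in (((.5181,.3336),1.5,[rect(0,0,.12,.156),circ(0,-.029,.078),circ(0,.046,.044)]),((.4894,-.3083),.7,[rect(0,0,.12,.208),rect(0,-.071,.1,.046),circ(0,-.012,.044),circ(0,.059,.07)])):
    for s in shapes: poly(c,yaw,s,.014,(0,255,255))
for c,d,z in((tt,.025,.085),(st,.025,.052),(jar,.052,.048),(di,.06,.028)):
    poly(c[:2],0,circ(0,0,d),z,(0,0,255)); poly(c[:2],0,circ(0,0,d),0,(255,0,255))
out=np.hstack([ov[660:850,470:870],ov[660:850,1150:1550]]); out2=ov[500:850,780:1150]
cv2.imwrite('pics/ov1.png',np.vstack([out,np.hstack([out2,np.zeros((350,430,3),'uint8')])]))
E
```

```text
tall [ 0.46456277 -0.09888184  0.085     ] short [0.4492851  0.13897873 0.052     ] jar [0.57880643 0.02517441 0.048     ] dish [ 0.66730899 -0.10975568  0.028     ]
```

View pics/ov1.png

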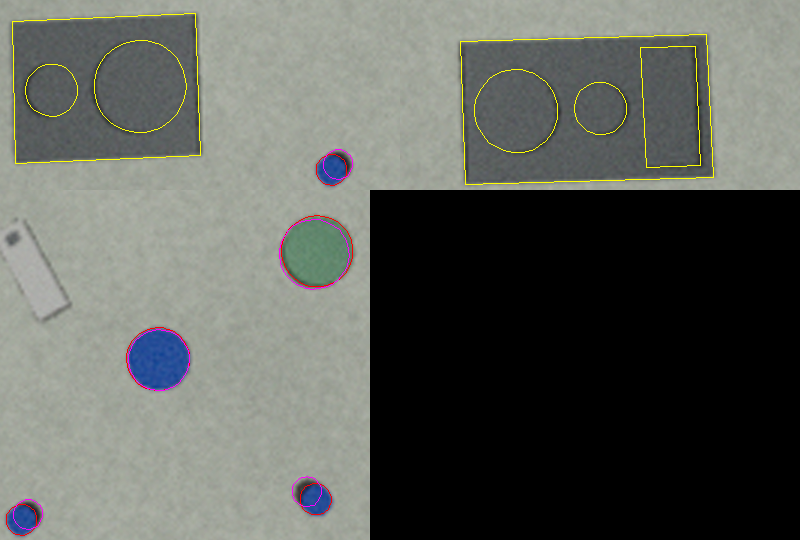

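```bash
python3 - <<'E'
from h import *
i=r.camera_info('top')
c=np.array([(258,178),(274,164),(308,224),(290,237)])/2.15+[140,100]
w=ground(i,c[:,0],c[:,1],.028); d=w[2]-w[1]+w[3]-w[0]; print('mailer',w.mean(0),np.linalg.norm(d)/2,np.linalg.norm(w[1]-w[0]),np.degrees(np.arctan2(d[1],d[0])))
move((.667,-.110,.10),0)
E
```

```text
mailer [0.65502502 0.12780803 0.028     ] 0.08027883971572544 0.024982551595465797 -151.8126016419094
shift [ 0.1313 -0.5378  0.6621] turn [1.38e+01 1.00e-02 1.00e-02] t 0.15
```

Emit:
carry_out --targets '[0.085,0.0,-0.27,0.33,6.9,0,0,0.085,0.0,-0.27,0.33,6.9,0,0,0.085,0.0,-0.27,0.33,6.9,0,0,0.085,0.0,-0.27,0.33,6.9,0,0,0.085,0.0,-0.538,0.662,13.8,0,0,0.085,0.0,-0.538,0.662,13.8,0,0,0.085,0.0,-0.538,0.662,13.8,0,0,0.085,0.0,-0.538,0.662,13.8,0,0,0.085,0.0,-0.538,0.662,13.8,0,0,0.085,0.0,-0.538,0.662,13.8,0,0,0.085,0.0,-0.538,0.662,13.8,0,0,0.085,0.0,-0.538,0.662,13.8,0,0]' --squeeze 40

```text
clock: 1.65
tcp_pos: [0.6161, -0.0219, 0.2312]
orientation: [1.208, 1.209, -1.21]
contact_force: [0.6, 0.6, 0.3]
grip_width: 0.0846
```

```bash
python3 - <<'E'
from h import *
o=r.get_obs();print(o['tcp_pos'],o['joints'].round(2))
move((.667,-.110,.10),0);move((.667,-.110,.003),0)
E
```

```text
[ 0.6160609  -0.02186832  0.23121222] [-0.45  0.41  0.52  1.73 -0.23  1.06  0.14]
shift [0.1313 0.051  0.088 ] turn [0.   0.01 0.01] t 1.65
shift [0.2283 0.051  0.0879] turn [0.   0.01 0.01] t 1.65
```

Emit:
carry_out --targets '[0.085,0.06,0.051,0.088,0,0,0,0.085,0.131,0.051,0.088,0,0,0,0.085,0.131,0.051,0.088,0,0,0,0.085,0.131,0.051,0.088,0,0,0,0.085,0.131,0.051,0.088,0,0,0,0.085,0.131,0.051,0.088,0,0,0]'

```text
clock: 2.4
tcp_pos: [0.6683, -0.1089, 0.1026]
orientation: [1.209, 1.208, -1.206]
contact_force: [0.3, 1.3, 1.1]
grip_width: 0.0848
```

```bash
python3 - <<'E'
from h import *
move((.667,-.110,.003),0)
i=r.camera_info('wrist'); im=r.grab_frame('wrist'); im=cv2.convertScaleAbs(im,alpha=1.6)
for z in(0,.028):
    a=np.linspace(0,6.28,60);P=np.c_[.6673+.03*np.cos(a),-.1098+.03*np.sin(a),np.full(60,z)]
    cv2.polylines(im,[np.int32(proj(i,P))],True,(0,0,255),1)
cv2.imwrite('pics/w1.png',im)
E
```

```text
shift [ 0.0996 -0.0016  0.0011] turn [ 0.02  0.01 -0.03] t 2.4
```

View pics/w1.png

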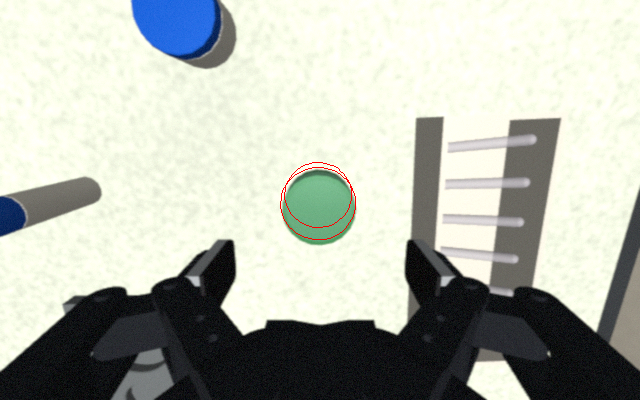

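The overlaid prediction matches the dish at px (318,205) to within about 4 mm in -y, and the dish is centred between the jaws. I'll grip at y = -0.112.

Emit:
carry_out --targets '[0.085,0.05,-0.001,0.003,0,0,0,0.085,0.09,-0.001,0.003,0,0,0,0.085,0.0995,-0.001,0.003,0,0,0,0.085,0.0995,-0.001,0.003,0,0,0,0.05,0.0995,-0.001,0.003,0,0,0,0.05,0.0995,-0.001,0.003,0,0,0,0.05,0.0995,-0.001,0.003,0,0,0,0.05,0.0995,-0.001,0.003,0,0,0,0.05,0.0995,-0.001,0.003,0,0,0,0.05,0.0995,-0.001,0.003,0,0,0]'

```text
clock: 3.7
tcp_pos: [0.6688, -0.1122, 0.0055]
orientation: [1.21, 1.205, -1.204]
contact_force: [-1.4, 1.0, 6.9]
grip_width: 0.0586
```

```bash
python3 - <<'E'
from h import *
o=r.get_obs();print(o['grip_width'],o['contact_force'],o['tcp_pos'])
a=np.radians(1.5);M=np.array([[np.cos(a),-np.sin(a)],[np.sin(a),np.cos(a)]])
print(M@[0,-.029]+[.5181,.3336],M@[0,.046]+[.5181,.3336])
a=np.radians(.7);M=np.array([[np.cos(a),-np.sin(a)],[np.sin(a),np.cos(a)]])
for y in(-.071,-.012,.059):print(M@[0,y]+[.4894,-.3083])
E
```

```text
0.05855436514768069 [-1.36922358  0.98746873  6.85560106] [ 0.66883871 -0.11215414  0.00550856]
[0.51885913 0.30460994] [0.51689586 0.37958424]
[ 0.49026741 -0.3792947 ]
[ 0.4895466 -0.3202991]
[ 0.4886792 -0.2493044]
```

Emit:
carry_out --targets '[0.05,-0.03,0,0,0,0,0,0.05,-0.08,0,0,0,0,0,0.05,-0.12,0,0,0,0,0,0.05,-0.12,-0.016,-0.045,0,0,0,0.05,-0.12,-0.036,-0.1,0,0,0,0.05,-0.12,-0.056,-0.155,0,0,0,0.05,-0.12,-0.076,-0.21,0,0,0,0.05,-0.12,-0.096,-0.265,0,0,0,0.05,-0.12,-0.115,-0.32,0,0,0,0.05,-0.12,-0.135,-0.37,0,0,0,0.05,-0.12,-0.15,-0.417,0,0,0,0.05,-0.12,-0.15,-0.417,0,0,0]'

```text
clock: 5.2
tcp_pos: [0.5153, 0.3106, 0.1252]
orientation: [1.207, 1.212, -1.196]
contact_force: [0.3, -0.7, 0.2]
grip_width: 0.0583
```

```bash
python3 - <<'E'
from h import *
o=r.get_obs();print(o['grip_width'],o['contact_force'],o['tcp_pos'])
move((.519,.305,.06),1.5)
E
```

```text
0.0582801583431981 [ 0.25922209 -0.73928524  0.23254683] [0.51533881 0.31057755 0.12520778]
shift [0.0652 0.0032 0.0058] turn [-0.19 -0.03 -0.07] t 5.2
```

Emit:
carry_out --targets '[0.05,0.065,0.003,0.006,0,0,0,0.05,0.065,0.003,0.006,0,0,0,0.05,0.065,0.003,0.006,0,0,0,0.05,0.065,0.003,0.006,0,0,0,0.05,0.065,0.003,0.006,0,0,0]'

```text
clock: 5.82
tcp_pos: [0.5197, 0.3053, 0.0619]
orientation: [1.209, 1.211, -1.194]
contact_force: [-0.6, 0.0, -0.5]
grip_width: 0.0584
```

```bash
python3 - <<'E'
from h import *
print(r.get_obs()['tcp_pos']);move((.519,.305,.012),1.5)
i=r.camera_info('wrist'); im=r.grab_frame('wrist'); im=cv2.convertScaleAbs(im,alpha=1.6)
a=np.linspace(0,6.28,60)
for x,y,d in((.5189,.3046,.078),(.5169,.3796,.044)):
    P=np.c_[x+d/2*np.cos(a),y+d/2*np.sin(a),np.full(60,.014)]
    cv2.polylines(im,[np.int32(proj(i,P))],True,(0,0,255),1)
cv2.imwrite('pics/w2.png',im)
E
```

```text
[0.51974663 0.30527669 0.06187304]
shift [ 0.0499 -0.0012  0.0005] turn [-0.19 -0.05 -0.09] t 5.83
```

View pics/w2.png

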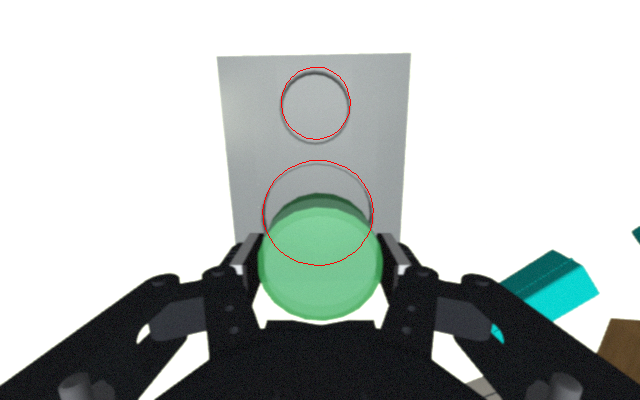

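Emit:
carry_out --targets '[0.05,0.03,-0.001,0.003,0,-0.05,-0.1,0.05,0.044,-0.001,0.003,0,-0.05,-0.1,0.05,0.048,-0.001,0.003,0,-0.05,-0.1,0.05,0.048,-0.001,0.003,0,-0.05,-0.1,0.05,0.048,-0.001,0.003,0,-0.05,-0.1]'

```text
clock: 6.5
tcp_pos: [0.5194, 0.3027, 0.0142]
orientation: [1.202, 1.215, -1.202]
contact_force: [-0.9, -0.0, -0.2]
grip_width: 0.0583
```

Emit:
carry_out --targets '[0.05,0.004,0,0,0,0,0,0.05,0.004,0,0,0,0,0,0.05,0.004,0,0,0,0,0]'

```text
clock: 6.88
tcp_pos: [0.5194, 0.3028, 0.0103]
orientation: [1.202, 1.215, -1.202]
contact_force: [0.0, -0.8, -0.9]
grip_width: 0.0583
```

Emit:
carry_out --targets '[0.07,0,0,0,0,0,0,0.085,0,0,0,0,0,0,0.085,0,0,0,0,0,0,0.085,0,0,0,0,0,0,0.085,-0.05,0,0,0,0,0,0.085,-0.11,0,0,0,0,0,0.085,-0.17,0,0,0,0,0,0.085,-0.17,0,0,0,0,0]'

```text
clock: 7.88
tcp_pos: [0.5224, 0.304, 0.1855]
orientation: [1.211, 1.213, -1.193]
contact_force: [-0.6, -0.8, -0.3]
grip_width: 0.0852
```

```bash
python3 - <<'E'
from h import *
print(r.get_obs()['tcp_pos']);move((.4646,-.1015,.17),0)
i=r.camera_info('wrist'); im=r.grab_frame('wrist'); cv2.imwrite('pics/w3.png',cv2.convertScaleAbs(im,alpha=1.3))
E
```

```text
[0.52242905 0.30399613 0.18548285]
shift [ 0.0122 -0.0618  0.405 ] turn [ 0.11 -0.08 -0.09] t 7.88
```

View pics/w3.png

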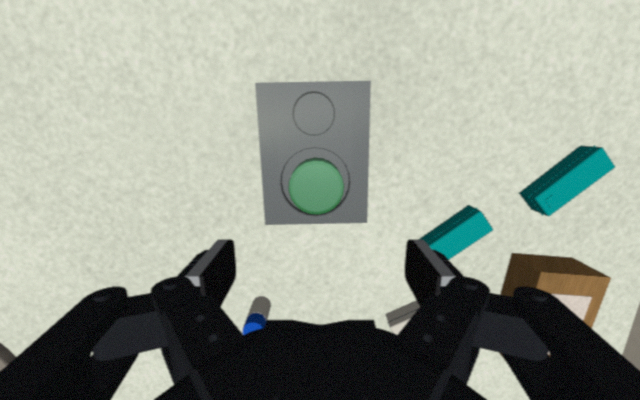

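Emit:
carry_out --targets '[0.085,0.0,-0.01,0.06,0,0,0,0.085,0.0,-0.02,0.12,0,0,0,0.085,0.0,-0.03,0.18,0,0,0,0.085,0.0,-0.04,0.24,0,0,0,0.085,0.0,-0.05,0.3,0,0,0,0.085,0.0,-0.056,0.36,0,-0.08,-0.09,0.085,0.0,-0.062,0.405,0.1,-0.08,-0.09,0.085,0.02,-0.062,0.405,0.1,-0.08,-0.09,0.085,0.02,-0.062,0.405,0.1,-0.08,-0.09,0.085,0.02,-0.062,0.405,0.1,-0.08,-0.09,0.085,0.02,-0.062,0.405,0.1,-0.08,-0.09]'

```text
clock: 9.3
tcp_pos: [0.463, -0.1015, 0.161]
orientation: [1.203, 1.211, -1.212]
contact_force: [-0.2, -0.3, 0.3]
grip_width: 0.0848
```

```bash
python3 - <<'E'
from h import *
print(r.get_obs()['tcp_pos']);move((.4646,-.1015,.035),0)
i=r.camera_info('wrist'); im=r.grab_frame('wrist'); cv2.imwrite('pics/w4.png',im)
H,S,V=cv2.split(cv2.cvtColor(im,cv2.COLOR_BGR2HSV));blobs(im,(H>105)&(H<135)&(S>120),i,.085)
E
```

```text
[ 0.46301531 -0.10148774  0.16098833]
shift [ 0.126   0.0021 -0.0003] turn [0.03 0.03 0.05] t 9.3
px [459.6  47.3] area 3547 xy [0.56  0.012] len [np.float64(0.045), np.float64(0.042)] yaw_long 44.8 col [129.  60.  20.]
px [320.  203.7] area 745 xy [ 0.4628 -0.1021] len [np.float64(0.026), np.float64(0.022)] yaw_long 90.9 col [125.  59.  21.]
```

Emit:
carry_out --targets '[0.085,0.05,0,0,0,0,0,0.085,0.1,0,0,0,0,0,0.085,0.126,0,0,0,0,0,0.085,0.126,0,0,0,0,0,0.04,0.126,0,0,0,0,0,0.01,0.126,0,0,0,0,0,0.01,0.126,0,0,0,0,0,0.01,0.126,0,0,0,0,0,0.01,0.126,0,0,0,0,0,0.01,0.126,0,0,0,0,0]'

```text
clock: 10.6
tcp_pos: [0.4632, -0.1018, 0.0359]
orientation: [1.205, 1.21, -1.21]
contact_force: [-1.4, 1.4, 7.1]
grip_width: 0.0231
```

```bash
python3 - <<'E'
from h import *
o=r.get_obs();print(o['grip_width'],o['contact_force'],o['tcp_pos'])
move((.517,.3785,.16),1.5)
E
```

```text
0.023104228074554624 [-1.4329904   1.41433004  7.09915263] [ 0.4632064  -0.10184094  0.03585948]
shift [-0.1254  0.0547 -0.4799] turn [-0.27  0.03  0.03] t 10.6
```

Emit:
carry_out --targets '[0.01,-0.04,0,0,0,0,0,0.01,-0.09,0,0,0,0,0,0.01,-0.125,0.005,-0.04,0,0,0,0.01,-0.125,0.01,-0.09,0,0,0,0.01,-0.125,0.016,-0.145,0,0,0,0.01,-0.125,0.022,-0.2,0,0,0,0.01,-0.125,0.028,-0.255,0,0,0,0.01,-0.125,0.035,-0.31,0,0,0,0.01,-0.125,0.041,-0.365,0,0,0,0.01,-0.125,0.048,-0.42,0,0,0,0.01,-0.125,0.055,-0.465,0,0,0,0.01,-0.125,0.055,-0.48,0,0,0]'

```text
clock: 12.1
tcp_pos: [0.5165, 0.3823, 0.1593]
orientation: [1.202, 1.213, -1.207]
contact_force: [0.4, 0.2, -1.2]
grip_width: 0.023
```

Emit:
carry_out --targets '[0.01,0.02,0,0,0,0,0,0.01,0.05,0,0,0,0,0,0.01,0.07,0,0,0,0,0,0.01,0.07,0,0,0,0,0,0.01,0.07,0,0,0,0,0]'

```text
clock: 12.72
tcp_pos: [0.517, 0.3817, 0.09]
orientation: [1.203, 1.212, -1.207]
contact_force: [0.4, 1.8, -0.2]
grip_width: 0.0226
```

```bash
python3 - <<'E'
from h import *
o=r.get_obs();print(o['grip_width'],o['contact_force'],o['tcp_pos'])
move((.517,.3785,.041),1.5)
E
```

```text
0.022630894246225112 [ 0.36938655  1.75618788 -0.16105995] [0.51699384 0.38173982 0.08996618]
shift [0.049  0.0001 0.0032] turn [-0.23  0.01  0.02] t 12.72
```

Emit:
carry_out --targets '[0.01,0.02,0,0.004,0,0,0,0.01,0.04,0,0.004,0,0,0,0.01,0.049,0,0.004,0,0,0,0.01,0.049,0,0.004,0,0,0,0.01,0.049,0,0.004,0,0,0]'

```text
clock: 13.35
tcp_pos: [0.5169, 0.3777, 0.0406]
orientation: [1.203, 1.212, -1.207]
contact_force: [0.6, 0.1, -0.2]
grip_width: 0.023
```

Emit:
carry_out --targets '[0.03,0.001,0,0,0,0,0,0.05,0.001,0,0,0,0,0,0.085,0.001,0,0,0,0,0,0.085,0.001,0,0,0,0,0,0.085,0.001,0,0,0,0,0,0.085,-0.05,0,0,0,0,0,0.085,-0.11,0,0,0,0,0,0.085,-0.15,0,0,0,0,0,0.085,-0.15,0,0,0,0,0,0.085,-0.15,0,0,0,0,0]'

```text
clock: 14.6
tcp_pos: [0.5166, 0.3778, 0.1899]
orientation: [1.202, 1.213, -1.208]
contact_force: [0.9, 0.1, -0.8]
grip_width: 0.0851
```

```bash
python3 - <<'E'
from h import *
o=r.get_obs();print(o['grip_width'],o['contact_force'],o['tcp_pos'])
move((.655,.127,.12),118.2)
im=r.grab_frame('top')[210:290,140:240]; im2=r.grab_frame('side')[240:400,150:470]
a=cv2.resize(im,(500,400),interpolation=cv2.INTER_CUBIC);b=cv2.resize(im2,(800,400))[:,:300]
cv2.imwrite('pics/t5.png',cv2.convertScaleAbs(np.hstack([a,b]),alpha=1.6))
E
```

```text
0.0850580693489564 [ 0.94852972  0.08748161 -0.80223473] [0.51659884 0.37777805 0.18994839]
shift [0.07   0.1371 0.2515] turn [12.43  0.03  0.02] t 14.6
```

View pics/t5.png

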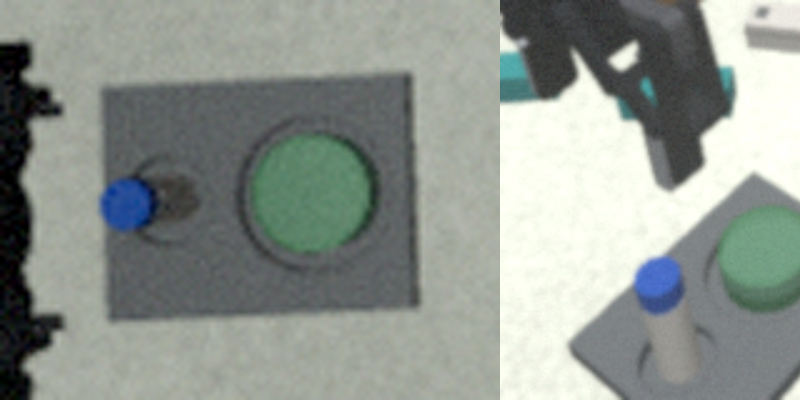

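Emit:
carry_out --targets '[0.06,0.0,0.028,0.05,2.0,0,0,0.06,0.0,0.055,0.1,4.0,0,0,0.06,0.0,0.082,0.15,6.0,0,0,0.06,0.01,0.11,0.2,8.0,0,0,0.06,0.03,0.137,0.251,10.0,0,0,0.06,0.06,0.137,0.251,12.0,0,0,0.06,0.07,0.137,0.251,12.4,0,0,0.06,0.07,0.137,0.251,12.4,0,0,0.06,0.07,0.137,0.251,12.4,0,0,0.06,0.07,0.137,0.251,12.4,0,0]'

```text
clock: 15.95
tcp_pos: [0.655, 0.1278, 0.1204]
orientation: [1.94, 0.491, -1.945]
contact_force: [0.2, -0.4, -0.6]
grip_width: 0.0604
```

```bash
python3 - <<'E'
from h import *
o=r.get_obs();print(o['grip_width'],o['joints'].round(2),o['tcp_pos'])
move((.655,.127,.004),118.2)
i=r.camera_info('wrist'); im=r.grab_frame('wrist'); im=cv2.convertScaleAbs(im,alpha=1.2)
a=np.radians(28.2);M=np.array([[np.cos(a),-np.sin(a)],[np.sin(a),np.cos(a)]])
w=np.array([(-42,-15),(42,-15),(42,15),(-42,15)])/1e3@M.T+[.655,.1278]
cv2.polylines(im,[np.int32(proj(i,np.c_[w,np.full(4,.028)]))],True,(0,0,255),1)
cv2.imwrite('pics/w6.png',im)
E
```

```text
0.06040760606854656 [-0.8   0.71  0.78  1.7  -0.58  0.98 -0.88] [0.65497897 0.12775377 0.12041879]
shift [ 0.1164  0.0006 -0.    ] turn [ 0.05  0.03 -0.01] t 15.95
```

View pics/w6.png

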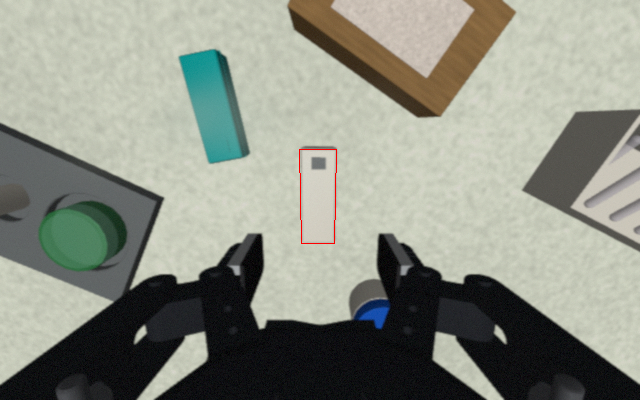

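Emit:
carry_out --targets '[0.06,0.05,0,0,0,0,0,0.06,0.09,0,0,0,0,0,0.06,0.11,0,0,0,0,0,0.06,0.11,0,0,0,0,0,0.04,0.11,0,0,0,0,0,0.01,0.11,0,0,0,0,0,0.01,0.11,0,0,0,0,0,0.01,0.11,0,0,0,0,0,0.01,0.11,0,0,0,0,0]'

```text
clock: 17.12
tcp_pos: [0.6561, 0.1275, 0.0123]
orientation: [1.943, 0.491, -1.943]
contact_force: [-0.4, 0.0, 6.4]
grip_width: 0.0292
```

Emit:
carry_out --targets '[0.01,-0.03,0,0,0,0,0,0.01,-0.08,0,0,0,0,0,0.01,-0.12,0,0,0,0,0,0.01,-0.12,0,0,0,0,0]'

```text
clock: 17.62
tcp_pos: [0.6585, 0.1276, 0.1366]
orientation: [1.951, 0.491, -1.936]
contact_force: [0.2, 0.1, -0.3]
grip_width: 0.0289
```

```bash
python3 - <<'E'
from h import *
o=r.get_obs();print(o['grip_width'],o['joints'].round(2),o['tcp_pos'])
move((.490,-.379,.13),90.7)
E
```

```text
0.02891622381218052 [-0.81  0.69  0.79  1.69 -0.57  0.99 -0.89] [0.65850542 0.12762123 0.13659676]
shift [0.0051 0.3654 0.3893] turn [ 5.54 -0.09 -0.02] t 17.62
```

Emit:
carry_out --targets '[0.01,0,0.035,0.037,0.5,0,0,0.01,0,0.074,0.079,1.1,0,0,0.01,0,0.113,0.12,1.7,0,0,0.01,0,0.152,0.162,2.3,0,0,0.01,0,0.191,0.204,2.9,0,0,0.01,0,0.23,0.245,3.5,0,0,0.01,0,0.269,0.287,4.1,0,0,0.01,0,0.308,0.328,4.7,0,0,0.01,0,0.34,0.362,5.2,0,0,0.01,0.005,0.365,0.389,5.54,-0.09,0,0.01,0.005,0.365,0.389,5.54,-0.09,0,0.01,0.005,0.365,0.389,5.54,-0.09,0]'

```text
clock: 19.12
tcp_pos: [0.4903, -0.3775, 0.1294]
orientation: [2.214, 0.014, -2.215]
contact_force: [0.8, 0.5, 0.2]
grip_width: 0.0288
```

```bash
python3 - <<'E'
from h import *
o=r.get_obs();print(o['grip_width'],o['joints'].round(2),o['tcp_pos'])
move((.490,-.3795,.05),90.7)
E
```

```text
0.028841690495525023 [-0.06  0.66  0.89  1.83 -0.62  0.96 -0.45] [ 0.49026401 -0.37752829  0.12944672]
shift [0.0794 0.002  0.0003] turn [ 0.01  0.01 -0.  ] t 19.12
```

Emit:
carry_out --targets '[0.01,0.04,0.002,0,0,0,0,0.01,0.08,0.002,0,0,0,0,0.01,0.08,0.002,0,0,0,0,0.01,0.08,0.002,0,0,0,0,0.01,0.08,0.002,0,0,0,0]'

```text
clock: 19.75
tcp_pos: [0.4914, -0.38, 0.0513]
orientation: [2.216, 0.013, -2.212]
contact_force: [-0.0, -0.3, -0.4]
grip_width: 0.0294
```

```bash
python3 - <<'E'
from h import *
move((.490,-.3795,.0165),90.7)
i=r.camera_info('wrist'); im=r.grab_frame('wrist'); im=cv2.convertScaleAbs(im,alpha=2)
a=np.radians(.7);M=np.array([[np.cos(a),-np.sin(a)],[np.sin(a),np.cos(a)]])
rect=lambda x,y,a,b:np.array([(x-a/2,y-b/2),(x+a/2,y-b/2),(x+a/2,y+b/2),(x-a/2,y+b/2)])
t=np.linspace(0,6.28,50);C=np.c_[np.cos(t),np.sin(t)]
for s in (rect(0,0,.12,.208),rect(0,-.071,.1,.046),C*.022+[0,-.012],C*.035+[0,.059]):
    w=s@M.T+[.4894,-.3083];cv2.polylines(im,[np.int32(proj(i,np.c_[w,np.full(len(w),.014)]))],True,(0,0,255),1)
cv2.imwrite('pics/w7.png',im)
E
```

```text
shift [ 0.0347 -0.0006  0.0014] turn [ 0.02 -0.02 -0.02] t 19.75
```

View pics/w7.png

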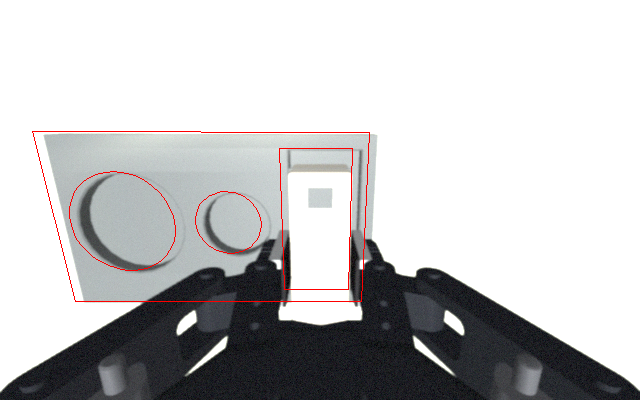

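Emit:
carry_out --targets '[0.01,0.0,0.003,0.001,0,0,0,0.01,0.015,0.003,0.001,0,0,0,0.01,0.028,0.003,0.001,0,0,0,0.01,0.034,0.003,0.001,0,0,0,0.01,0.034,0.003,0.001,0,0,0,0.01,0.034,0.003,0.001,0,0,0]'

```text
clock: 20.55
tcp_pos: [0.4902, -0.3831, 0.0167]
orientation: [2.215, 0.013, -2.212]
contact_force: [0.8, 0.2, -0.1]
grip_width: 0.0291
```

Emit:
carry_out --targets '[0.04,0,0,0,0,0,0,0.06,0,0,0,0,0,0,0.06,0,0,0,0,0,0,0.06,0,0,0,0,0,0,0.085,-0.05,0,0,0,0,0,0.085,-0.1,0,0,0,0,0,0.085,-0.15,0,0,0,0,0,0.085,-0.15,0,0,0,0,0]'

```text
clock: 21.55
tcp_pos: [0.4915, -0.3849, 0.1707]
orientation: [2.22, 0.009, -2.204]
contact_force: [-0.5, 0.8, -1.5]
grip_width: 0.0848
```

```bash
python3 - <<'E'
from h import *
o=r.get_obs();print(o['grip_width'],o['joints'].round(2),o['tcp_pos'])
move((.449,.1375,.13),0)
im=r.grab_frame('wrist');cv2.imwrite('pics/w8.png',cv2.convertScaleAbs(im,alpha=1.6))
E
```

```text
0.08478764671742545 [-0.08  0.62  0.93  1.79 -0.58  1.02 -0.48] [ 0.49152276 -0.38489357  0.17074362]
shift [ 0.0377 -0.5231  0.0359] turn [-17.85  -0.02  -0.12] t 21.55
```

View pics/w8.png

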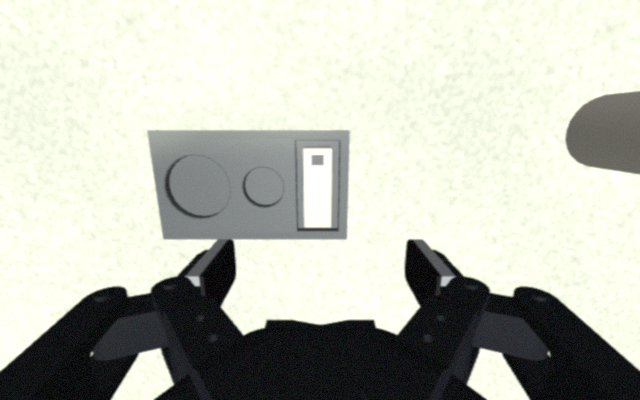

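Emit:
carry_out --targets '[0.085,0,-0.05,0.0,-1.5,0,0,0.085,0,-0.1,0.0,-3.2,0,0,0.085,0,-0.155,0.0,-5,0,0,0.085,0,-0.21,0.0,-6.8,0,0,0.085,0,-0.265,0.0,-8.6,0,0,0.085,0,-0.32,0.01,-10.5,0,0,0.085,0,-0.375,0.018,-12.4,0,0,0.085,0,-0.43,0.026,-14.3,0,0,0.085,0,-0.485,0.036,-16.2,0,0,0.085,0.02,-0.523,0.036,-17.85,0,0,0.085,0.038,-0.523,0.036,-17.85,0,0,0.085,0.038,-0.523,0.036,-17.85,0,0]'

```text
clock: 23.1
tcp_pos: [0.4459, 0.1384, 0.1269]
orientation: [1.204, 1.205, -1.21]
contact_force: [0.1, -0.2, 0.1]
grip_width: 0.0851
```

Emit:
carry_out --targets '[0.085,0,0,0,0,0,0,0.085,0,0,0,0,0,0]'

```text
clock: 23.35
tcp_pos: [0.446, 0.1379, 0.1271]
orientation: [1.206, 1.205, -1.211]
contact_force: [0.1, 0.2, -0.4]
grip_width: 0.0854
```

```bash
python3 - <<'E'
from h import *
print(r.get_obs()['tcp_pos']);move((.449,.1375,.03),0)
i=r.camera_info('wrist'); im=r.grab_frame('wrist'); cv2.imwrite('pics/w9.png',im)
H,S,V=cv2.split(cv2.cvtColor(im,cv2.COLOR_BGR2HSV));blobs(im,(H>105)&(H<135)&(S>120),i,.052)
E
```

```text
[0.44602648 0.13793064 0.12714805]
shift [ 0.0972  0.0029 -0.0001] turn [ 0.    0.06 -0.01] t 23.35
px [322.1 203.5] area 751 xy [0.4479 0.1376] len [np.float64(0.027), np.float64(0.022)] yaw_long 90.9 col [119.  55.  19.]
```

Emit:
carry_out --targets '[0.085,0.05,0.002,0,0,0,0,0.085,0.09,0.002,0,0,0,0,0.085,0.105,0.002,0,0,0,0,0.085,0.105,0.002,0,0,0,0,0.04,0.105,0.002,0,0,0,0,0.01,0.105,0.002,0,0,0,0,0.01,0.105,0.002,0,0,0,0,0.01,0.105,0.002,0,0,0,0,0.01,0.105,0.002,0,0,0,0,0.01,0.105,0.002,0,0,0,0]'

```text
clock: 24.65
tcp_pos: [0.4486, 0.1379, 0.0229]
orientation: [1.207, 1.205, -1.21]
contact_force: [-1.0, 0.1, 6.1]
grip_width: 0.023
```

```bash
python3 - <<'E'
from h import *
move((.4895,-.324,.13),0.7)
E
```

```text
shift [-0.1051  0.0409  0.4623] turn [-0.14  0.05 -0.02] t 24.65
```

Emit:
carry_out --targets '[0.01,-0.04,0,0,0,0,0,0.01,-0.09,0,0,0,0,0,0.01,-0.105,0.005,0.04,0,0,0,0.01,-0.105,0.01,0.09,0,0,0,0.01,-0.105,0.015,0.145,0,0,0,0.01,-0.105,0.02,0.2,0,0,0,0.01,-0.105,0.025,0.255,0,0,0,0.01,-0.105,0.03,0.31,0,0,0,0.01,-0.105,0.035,0.365,0,0,0,0.01,-0.105,0.041,0.42,0,0,0,0.01,-0.105,0.041,0.45,0,0,0,0.01,-0.105,0.041,0.462,0,0,0]'

```text
clock: 26.15
tcp_pos: [0.4888, -0.3256, 0.1299]
orientation: [1.208, 1.203, -1.212]
contact_force: [-0.0, 0.9, -0.2]
grip_width: 0.0228
```

Emit:
carry_out --targets '[0.01,0.02,0,0,0,0,0,0.01,0.05,0,0,0,0,0,0.01,0.06,0,0,0,0,0,0.01,0.06,0,0,0,0,0,0.01,0.06,0,0,0,0,0]'

```text
clock: 26.78
tcp_pos: [0.4895, -0.3258, 0.0707]
orientation: [1.208, 1.203, -1.211]
contact_force: [-0.1, -0.6, -0.7]
grip_width: 0.0231
```

```bash
python3 - <<'E'
from h import *
print(r.get_obs()['tcp_pos']);move((.4895,-.324,.0275),.7)
i=r.camera_info('wrist'); im=r.grab_frame('wrist'); im=cv2.convertScaleAbs(im,alpha=1.8)
t=np.linspace(0,6.28,50)
for x,y,d in((.4895,-.3203,.044),(.4887,-.2493,.07)):
    cv2.polylines(im,[np.int32(proj(i,np.c_[x+d/2*np.cos(t),y+d/2*np.sin(t),np.full(50,.014)]))],True,(0,0,255),1)
cv2.imwrite('pics/w10.png',im)
E
```

```text
[ 0.48952379 -0.32581685  0.07066542]
shift [ 0.0432 -0.0001 -0.002 ] turn [-0.16  0.06 -0.03] t 26.77
```

View pics/w10.png

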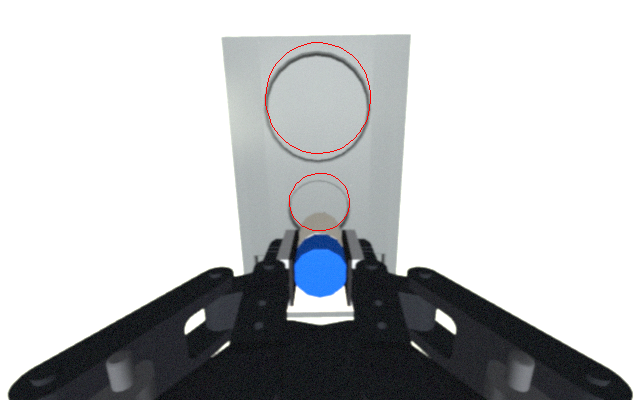

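Emit:
carry_out --targets '[0.01,0.02,0,0,0,0,0,0.01,0.036,0,0,0,0,0,0.01,0.043,0,0,0,0,0,0.01,0.043,0,0,0,0,0,0.01,0.043,0,0,0,0,0]'

```text
clock: 27.45
tcp_pos: [0.4895, -0.3263, 0.0274]
orientation: [1.208, 1.202, -1.212]
contact_force: [1.1, 0.2, 0.4]
grip_width: 0.023
```

Emit:
carry_out --targets '[0.03,0,0,0,0,0,0,0.05,0,0,0,0,0,0,0.085,0,0,0,0,0,0,0.085,0,0,0,0,0,0,0.085,0,0,0,0,0,0,0.085,-0.05,0,0,0,0,0,0.085,-0.11,0,0,0,0,0,0.085,-0.11,0,0,0,0,0,0.085,-0.11,0,0,0,0,0]'

```text
clock: 28.58
tcp_pos: [0.4892, -0.3253, 0.1374]
orientation: [1.208, 1.203, -1.211]
contact_force: [0.4, 0.7, -0.8]
grip_width: 0.0851
```

```bash
python3 - <<'E'
from h import *
print(r.get_obs()['tcp_pos']);move((.5785,.0235,.13),0)
E
```

```text
[ 0.48918967 -0.32532379  0.1373838 ]
shift [ 0.0059  0.0886 -0.349 ] turn [-0.02  0.06 -0.03] t 28.57
```

Emit:
carry_out --targets '[0.085,0,0.014,-0.055,0,0,0,0.085,0,0.028,-0.11,0,0,0,0.085,0,0.042,-0.165,0,0,0,0.085,0,0.056,-0.22,0,0,0,0.085,0,0.07,-0.275,0,0,0,0.085,0,0.084,-0.33,0,0,0,0.085,0.006,0.089,-0.349,0,0.06,0,0.085,0.006,0.089,-0.349,0,0.06,0,0.085,0.006,0.089,-0.349,0,0.06,0,0.085,0.006,0.089,-0.349,0,0.06,0]'

```text
clock: 29.82
tcp_pos: [0.5785, 0.0211, 0.13]
orientation: [1.214, 1.204, -1.212]
contact_force: [0.2, -0.1, 0.5]
grip_width: 0.0849
```

```bash
python3 - <<'E'
from h import *
print(r.get_obs()['tcp_pos']);move((.5785,.0235,.022),0)
i=r.camera_info('wrist'); im=r.grab_frame('wrist'); cv2.imwrite('pics/w11.png',im)
H,S,V=cv2.split(cv2.cvtColor(im,cv2.COLOR_BGR2HSV));blobs(im,(H>105)&(H<135)&(S>120),i,.048)
E
```

```text
[0.57852361 0.02106057 0.12995459]
shift [ 0.108  -0.0003 -0.0025] turn [-0.06  0.01 -0.03] t 29.82
px [319.2 199.5] area 2883 xy [0.5783 0.0225] len [np.float64(0.051), np.float64(0.048)] yaw_long 91.2 col [132.  62.  21.]
```

Emit:
carry_out --targets '[0.085,0.05,0,-0.0015,0,0,0,0.085,0.09,0,-0.0015,0,0,0,0.085,0.112,0,-0.0015,0,0,0,0.085,0.112,0,-0.0015,0,0,0,0.04,0.112,0,-0.0015,0,0,0,0.04,0.112,0,-0.0015,0,0,0,0.04,0.112,0,-0.0015,0,0,0,0.04,0.112,0,-0.0015,0,0,0,0.04,0.112,0,-0.0015,0,0,0]'

```text
clock: 31.0
tcp_pos: [0.5799, 0.0228, 0.0197]
orientation: [1.216, 1.203, -1.209]
contact_force: [-1.2, -1.0, 7.4]
grip_width: 0.0506
```

```bash
python3 - <<'E'
from h import *
move((.4887,-.2545,.12),0.7)
E
```

```text
shift [-0.1008 -0.0893  0.2777] turn [-0.2  -0.   -0.06] t 31.0
```

Emit:
carry_out --targets '[0.04,-0.04,0,0,0,0,0,0.04,-0.09,0,0,0,0,0,0.04,-0.1,-0.012,0.04,0,0,0,0.04,-0.1,-0.028,0.09,0,0,0,0.04,-0.1,-0.045,0.145,0,0,0,0.04,-0.1,-0.062,0.2,0,0,0,0.04,-0.1,-0.08,0.25,0,0,0,0.04,-0.1,-0.089,0.277,0,0,0,0.04,-0.1,-0.089,0.277,0,0,0,0.04,-0.06,-0.089,0.277,0,0,0,0.04,-0.06,-0.089,0.277,0,0,0,0.04,-0.06,-0.089,0.277,0,0,0]'

```text
clock: 32.5
tcp_pos: [0.4899, -0.2533, 0.0801]
orientation: [1.215, 1.203, -1.208]
contact_force: [0.4, -0.1, -0.2]
grip_width: 0.0506
```

```bash
python3 - <<'E'
from h import *
print(r.get_obs()['tcp_pos']);move((.489,-.254,.0245),.7)
im=r.grab_frame('wrist');cv2.imwrite('pics/w12.png',cv2.convertScaleAbs(im,alpha=1.6))
E
```

```text
[ 0.48988815 -0.25332372  0.0801293 ]
shift [ 0.0556 -0.0012  0.0007] turn [-0.19 -0.   -0.06] t 32.5
```

View pics/w12.png

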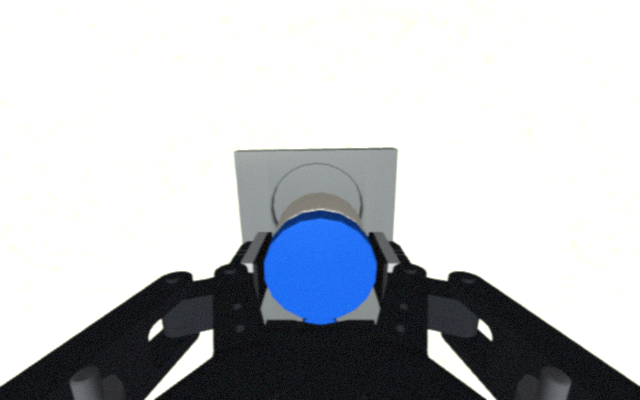

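Emit:
carry_out --targets '[0.04,0.02,-0.001,0.001,0,0,0,0.04,0.042,-0.001,0.001,0,0,0,0.04,0.055,-0.001,0.001,0,0,0,0.04,0.055,-0.001,0.001,0,0,0,0.04,0.055,-0.001,0.001,0,0,0]'

```text
clock: 33.17
tcp_pos: [0.4896, -0.2548, 0.0255]
orientation: [1.215, 1.202, -1.208]
contact_force: [-0.0, -0.0, -0.8]
grip_width: 0.0501
```

Lowering 1 mm more, then release. Afterwards I'll lift and move back, clear of the view.

Emit:
carry_out --targets '[0.04,0.001,0,0,0,0,0,0.04,0.001,0,0,0,0,0,0.06,0.001,0,0,0,0,0,0.085,0.001,0,0,0,0,0,0.085,0.001,0,0,0,0,0,0.085,0.001,0,0,0,0,0,0.085,-0.05,0,0,0,0,0,0.085,-0.11,0,0,0,0,0,0.085,-0.15,0,0,0,0,0,0.085,-0.15,0,-0.06,0,0,0,0.085,-0.15,0,-0.12,0,0,0,0.085,-0.15,0,-0.18,0,0,0]'

```text
clock: 34.67
tcp_pos: [0.4892, -0.073, 0.1757]
orientation: [1.216, 1.201, -1.207]
contact_force: [1.0, 0.7, -0.1]
grip_width: 0.0853
```

Emit:
carry_out --targets '[0.085,0,0,-0.05,0,0,0,0.085,0,0,-0.05,0,0,0,0.085,0,0,-0.05,0,0,0]'

```text
clock: 35.05
tcp_pos: [0.4894, -0.0235, 0.1757]
orientation: [1.216, 1.201, -1.207]
contact_force: [-0.9, 0.0, 0.6]
grip_width: 0.0849
```

```bash
python3 - <<'E'
from h import *
o=r.get_obs();print(o['grip_width'],o['contact_force'],o['tcp_pos'],o['clock'])
t=r.grab_frame('top');s=r.grab_frame('side');cv2.imwrite('pics/tf.png',t);
a=np.hstack([cv2.resize(t[210:290,140:240],(400,320),interpolation=cv2.INTER_CUBIC),cv2.resize(t[220:290,390:490],(400,280),interpolation=cv2.INTER_CUBIC).copy()]) if 0 else np.hstack([cv2.resize(t[210:290,y:y+100],(400,320),interpolation=cv2.INTER_CUBIC) for y in(140,395)])
b=np.hstack([cv2.resize(s[300:400,170:310],(400,280)),cv2.resize(s[140:240,360:500],(400,280),interpolation=cv2.INTER_CUBIC)])
cv2.imwrite('pics/fin.png',cv2.convertScaleAbs(np.vstack([a,b]),alpha=1.6))
E
```

```text
0.08493294984899362 [-0.91944696  0.01849363  0.55727015] [ 0.48938114 -0.02352538  0.17572545] 35.05
```

View pics/fin.png

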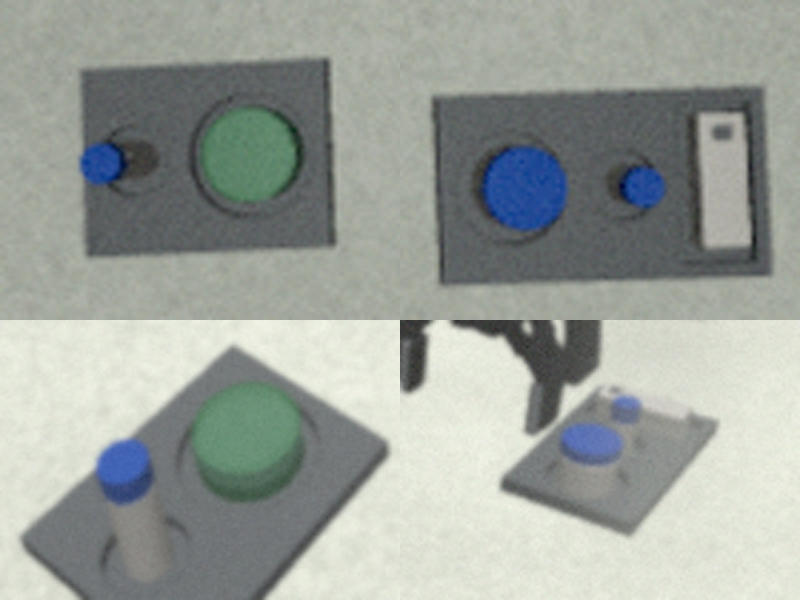

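View pics/tf.png

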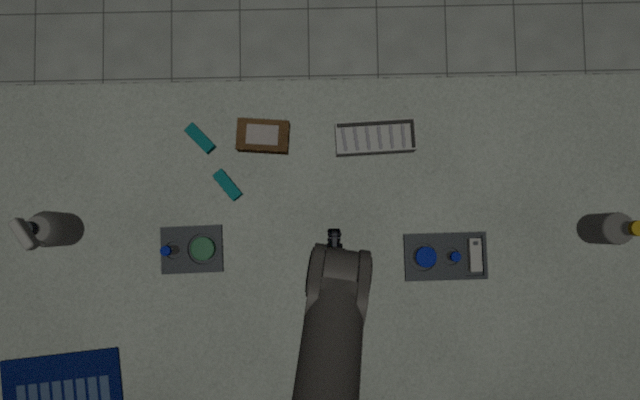

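```bash
python3 -c "
from bench import r
print(r.hand_in())"
```

```text
the job is handed in; nothing more can be done
None
```

I made up both kits and handed the job in at about 35 s of the 134 s allowed. The dish and tall tube are in the two-recess tray. The white slide mailer, short tube and jar are in the three-recess tray.

- **Final checks:** The last top and side pictures show all five pieces upright and within their recesses. The carton, the basket and the two turquoise look-alike boxes appear where they started. The gripper is open, clear of everything, and reads no contact force.
- **Camera disagreement:** The top camera put things 2–5 mm off in y from where the wrist camera saw them, most at the long tray. I placed the long-tray pieces by the wrist view. In the other tray I kept the offset at which each piece was gripped.
- **Releases:** I let each piece go about 1 mm above its recess floor. None was pressed down, so I judged flat seating from the pictures only.

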